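# Load a sample cell into the photometer's click-in holder

### The arm

A 6-joint arm with a two-finger parallel gripper is mounted at the origin on a cart in front of the work surface, level with it; the furniture and walls round the work are solid. World frame = base frame: x ahead of the robot, y to its left, z up, the work surface at z = 0. Lengths are in m, angles in rad, forces in N, time in s.
With the tool pointing down it reaches from about 0.3 to 0.75 m from the base axis. Payload 8.5 kg.
Tool frame: the origin (TCP) lies on the centre line of the jaws, within the pads' length; the fingertips stand 19 mm ahead of it and the grasp point (between the pads) is the TCP; z points along the fingers, y is the line along which they close (so a half turn about z gives the same grasp; the last joint's range is limited). The gripper opens to 85 mm and grips with 20 to 120 N. Pads are 22 mm wide; open, the fingers measure 114 mm over their backs; the gripper's body (76 mm by 85 mm) begins 54 mm behind the grasp point. The pads swing forward as they close: fully open they stand 13 mm farther back than shut.
Start: joints at [0.905, 0.381, 1.297, -0, 1.464, -0.215], TCP at [0.24, 0.495, 0.25] pointing down, gripper open.
Joint ranges: [-3.11, 3.11], [-0.89, 2.33], [0.22, 2.48], [-1.42, 4.56], [0.17, 2.85], [-2.88, 2.88]. Speed limits (rad/s): [2.39, 2.39, 3.14, 3.14, 3.14, 3.14].

### API

Orientations are given as a unit quaternion [w, x, y, z].
In Python, from bench import monitor, get_image, order gives the robot as it stands.
- The arm moves only by the tool send_rows, never from a script. Its argument "commands" is text: rows parted by semicolons, each of 7 numbers parted by spaces: the turn, a rotation vector about the tool's x, y, z in degrees, then the shift along the tool's x, y, z in cm, then the finger opening in cm, from 0 to 8.54. A call has 1 to 20 rows; each row shifts and turns the commanded pose from where the row before left it, along the tool's axes as they then stand; what a row does not reach is not made up. A row lasts 1/12 s, in which the tool goes at most 41.7 mm and 7.16 degrees, less where a joint would pass 70% of its speed; a pose out of reach is approached as far as the arm can. A call with a gripper value outside its range is refused whole. The fingers move at their own pace and stop on an object; "newtons" is the grip in N (left out, the last holds). Time passes only in rows, so rows that do not move let the fingers close. It gives the time, the measured TCP pose, the force, the opening and the grip force at its end, in the units of the state.
- monitor.get_state(): the state, without advancing time (a new reading comes with each control period).
- get_image(name): name is "side" or "top"; returns a dict with "frame" (420x560x3 uint8, red, green, blue), "vfov" (degrees; the focal length in pixels is half the picture's height over the tangent of half this angle, whatever the lens; pixels are square), "cx", "cy" (the principal point, pixels), "k1" (the pictures are not rectified: a ray, as slopes to the right and down, at radius r is drawn at 1 + k1 r^2 times it, then the intrinsics apply), "view" (4x4, takes a point from world to camera coordinates). Camera axes: x right, y up, looking along -z (the intrinsics and any distortion apply to the point x, -y, -z); pixel columns grow to the right and rows downward; lengths in m; the calibration is good to about 2 mm. A picture is of the moment at which its call begins. There is no depth.
- order.finish_job(): hands the job in; it is judged then, once.
The state is a dict: "t": time; "joint_positions": joint angles; "dq": joint speeds; "joint_efforts": joint torques, N m; "tcp_pos": TCP position; "ee_rot": TCP orientation; "contact_force": force on the tool from outside, world axes, zero at the start; "torque": the same for the moment, N m; "gripper_width": finger opening in m; "finger_force": force on a finger pad.
Only numpy, scipy, OpenCV 4.12 (cv2) and the standard library are available. Lean on these libraries where they do the work, as an engineer would, in place of code of your own. Each camera call takes 0.05 s, during which the arm holds its last target. There are 200 camera calls.

### The job

Take the rectangular sample cell out of the white rack and push it straight down into the cell holder in the photometer's open sample compartment, past the sprung ball, until it clicks and sits fully home on the bottom; use a firm push but do not force it. Then slide the photometer's light cover fully shut over it. Leave the two round vials standing in the rack.

Things in the scene. Friction and masses are not known exactly. Their poses are not given: they have to be found in the camera images.
- cell_center (a point): Centre of the sample cell: grey upright block, 22 (its x) x 16 (y) x 68 mm tall (z up), about 45 g, the same after a half turn. Held by its ringed top 24 mm, fingers closing along y. Underside, 34 mm below, tapers in x from 22 to 15 mm over the last 6 mm. Each narrow face (x) has a V groove 11 mm high, 4 mm deep, centred 20 mm above the underside: the ball snaps into it.
- cell_rack: White fixed rack, 140 (x) x 50 (y) x 36 mm tall, origin at the centre of its underside. Three pockets 25 x 19 mm, 45 mm apart along its x, floors 10 mm above the worktop. The cell stands upright in one of them, its x along the rack's x, 42 mm sticking out; a vial stands in each of the others.
- vial_a_center (a point): Centre of a round glass vial, 17 mm across and 81 mm tall, standing in another pocket of the rack; a bystander.
- vial_b_center (a point): Centre of the other round vial, same size, in the remaining pocket; a bystander.
- photometer: White photometer, 240 (x) x 280 (y) mm, deck 114 mm high, fixed; origin at the centre of its underside, x away from the user, y to the user's left, z up. Open sample compartment at its left front, 85 (x) x 140 (y) mm, centred at (-62.5, +50) mm, the aluminium cell holder standing in it. Screen and keys to the right.
- holder_mouth (a point): Nominal centre of the holder's mouth, 43 mm below the deck. The mount is adjustable: the true mouth lies up to 7 mm off along the photometer's y and up to 6 mm higher or lower, differently each time, unmeasured; find it by feel. Well 23.2 mm (along the photometer's x) x 17.2 mm (y), 40 mm deep; its top 9 mm are a steep lead-in, 2 mm wider on every side at the mouth.
- well_floor (a point): Nominal centre of the well's floor, 40 mm under holder_mouth and off by the same unknown amounts. Home, the cell stands on this floor, its centre 34 mm above it, 28 mm of it sticking out of the mouth, its top 9 to 21 mm below the deck. Axes as the photometer's.
- ball (a joint): Travel (m) of the sprung 10 mm steel ball in the well's +x wall, 20 mm above the floor, standing 4 mm into the well: 0 fully out (free, or snapped into the cell's groove), 0.002 to 0.003 while the cell's plain side pushes it in. The cell meets it about 24 mm before home. Passing it takes some 8 to 16 N downwards; at the click it pulls the cell down; more than 28 N on the floor is forcing.
- cover (a joint): Travel (m) of the grey sliding light cover: 0 parked open on the rear deck, 0.100 fully shut over the compartment. It slides along the photometer's -x and stays where left (friction about 1.5 N). A cell not pushed down past the ball stands in its way.
- cover_bar (a point): Middle of the top edge of the cover's black upright grip bar, 10 mm thick (x), 70 mm long (y), standing 19 mm above the 6 mm cover plate. It can be pushed from behind towards -x or pinched. Axes as the photometer's.

How it is judged:
By the outcome, as a careful person would: the job done as asked, in the order asked, and still so for the second after the job is handed in, with the robot touching nothing.
It also fails if it takes over 72 s, if anything falls off the work surface, if the arm or the gripper's body presses on something with over 40 N, if the wrist force passes 120 N, or if a joint passes its speed limit or range.

## Working session

There is one attempt and no reset: what is moved stays moved. The work goes in short steps, Python scripts to look and compute and a tool call to move; the robot and the scene stay as the last step left them, time stands still between calls to the robot, and variables do not carry over. Pictures are saved under pics/ and viewed, at most 10 in all, crops included, and the job is handed in when it is done.

Besides the shell and the picture viewer there is one more tool, called after "Emit:" by a JSON object that holds its "op" and its "data". send_rows: Moves the arm, as the interface text tells. Its arguments: {"type":"object","properties":{"commands":{"type":"string"},"newtons":{"type":"number"}},"required":["commands"]}

```bash
mkdir -p pics; ls
cat > h.py <<'E'
import numpy as np, cv2
from bench import monitor, get_image, order
def cam(d):
    h=d['frame'].shape[0]; f=h/2/np.tan(np.radians(d['vfov'])/2)
    K=np.array([[f,0,d['cx']],[0,f,d['cy']],[0,0,1]]); D=np.array([d['k1'],0,0,0,0.])
    V=np.diag([1,-1,-1,1.])@np.array(d['view']); return K,D,V
def px(c,P):
    K,D,V=c; return cv2.projectPoints(np.float64(P).reshape(-1,3),cv2.Rodrigues(V[:3,:3])[0],V[:3,3],K,D)[0].reshape(-1,2)
def ray(c,uv,z):
    K,D,V=c; n=cv2.undistortPoints(np.float64(uv).reshape(-1,1,2),K,D).reshape(-1,2)
    d=np.c_[n,np.ones(len(n))]@V[:3,:3]; o=-V[:3,:3].T@V[:3,3]
    return o+d*((np.asarray(z)-o[2])/d[:,2])[:,None]
E
python3 - <<'E'
from h import *
import pickle
D={}
for n in ('side','top'):
    d=get_image(n); D[n]=d; cv2.imwrite(f'pics/{n}0.png',d['frame'][:,:,::-1])
    K,_,V=cam(d); print(n,K[0,0],d['cx'],d['cy'],d['k1'],-V[:3,:3].T@V[:3,3],V[2,:3])
pickle.dump(D,open('im0.pkl','wb'))
s=monitor.get_state(); print({k:np.round(s[k],3) for k in s})
E
```

```text
pics
side 520.1368191600317 282.3781766828889 213.78040775621042 -0.048091724199417735 [0.47618506 0.80899335 0.65691027] [ 0.02293577 -0.7902664  -0.61233403]
top 486.625569811703 289.5171190045393 215.62396152179923 -0.09518564591387949 [0.45589241 0.10233589 0.99107275] [ 0.06201337  0.00314794 -0.99807035]
{'t': np.float64(0.1), 'joint_positions': array([ 0.905,  0.381,  1.298,  0.   ,  1.464, -0.215]), 'dq': array([-0.001, -0.002, -0.002,  0.   ,  0.001, -0.   ]), 'joint_efforts': array([ 3.0000e-03, -4.4922e+01, -2.3166e+01, -0.0000e+00,  4.0000e-03,
       -0.0000e+00]), 'tcp_pos': array([0.239, 0.495, 0.25 ]), 'ee_rot': array([-0.   ,  0.223,  0.975, -0.001]), 'contact_force': array([-0.526,  0.34 ,  0.18 ]), 'torque': array([-0.019, -0.019,  0.018]), 'finger_force': np.float64(0.0), 'gripper_width': np.float64(0.086)}
```

View pics/side0.png

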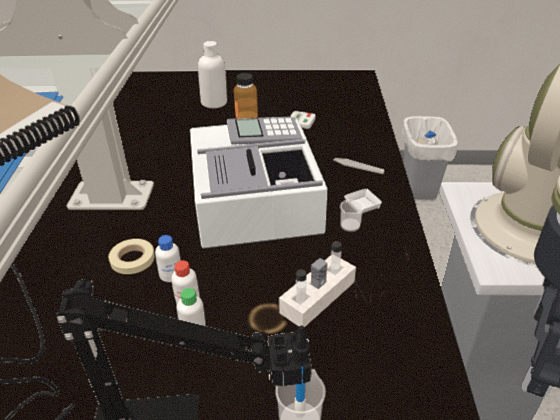

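View pics/top0.png

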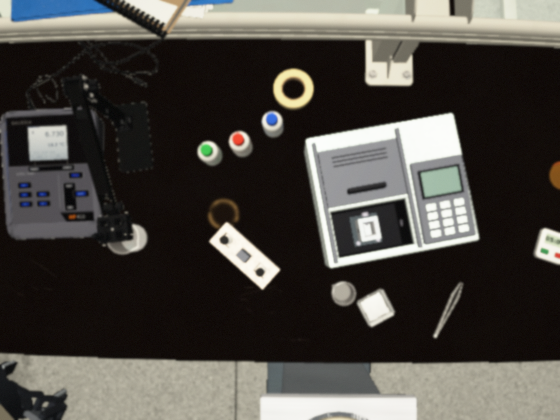

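Side: photometer around (255,180), bar near (252,160), compartment (290,168), rack (318,290) with the cell at (319,272). Top: rack centre about (245,256), compartment (372,230), holder (368,229), bar (367,187). I'll zoom in next.

Run:
```python
from h import *
import pickle
D=pickle.load(open('im0.pkl','rb'))
t=D['top']['frame'][:,:,::-1]; s=D['side']['frame'][:,:,::-1]
a=cv2.resize(t[100:300,200:490],None,fx=2.7,fy=2.7,interpolation=cv2.INTER_CUBIC)
b=cv2.resize(s[105:330,185:365],None,fx=2.6,fy=2.6,interpolation=cv2.INTER_CUBIC)
cv2.imwrite('pics/topc.png',a); cv2.imwrite('pics/sidec.png',b)
c=cam(D['top']); print(px(c,[[0,0,0],[.24,.495,.25],[.5,0,0],[.5,.1,0]]))
print(ray(c,[[305,141],[452,114],[479,239],[329,267]],[.114]*4))
print(ray(c,[[224,222],[280,266],[264,289],[209,245]],[.036]*4))
```

```text
[[338.30256585 470.37707586]
 [ 36.75616627 380.52866444]
 [341.1079137  224.79322358]
 [292.09183385 224.21013645]]
[[ 0.64735037  0.0784774   0.114     ]
 [ 0.70306094 -0.19425623  0.114     ]
 [ 0.47178767 -0.24144138  0.114     ]
 [ 0.4187619   0.03303837  0.114     ]]
[[0.50110259 0.23418325 0.036     ]
 [0.41629081 0.12275815 0.036     ]
 [0.37105418 0.1534315  0.036     ]
 [0.4554759  0.26290238 0.036     ]]
```

View pics/topc.png

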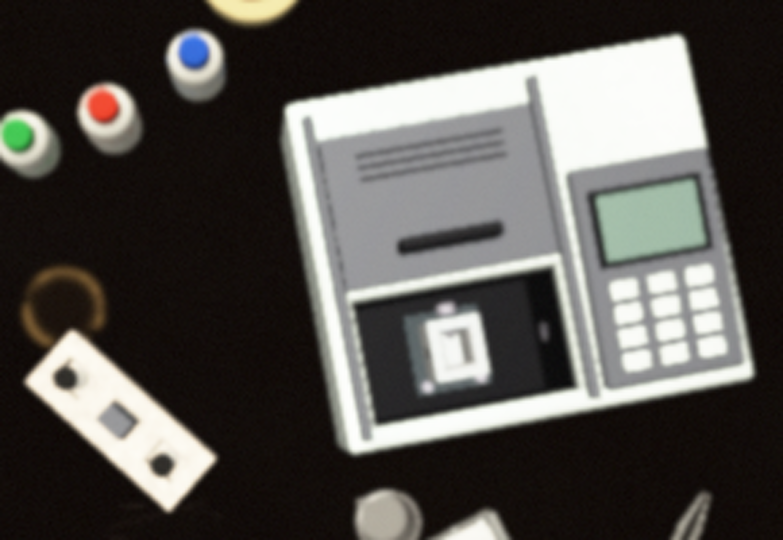

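View pics/sidec.png

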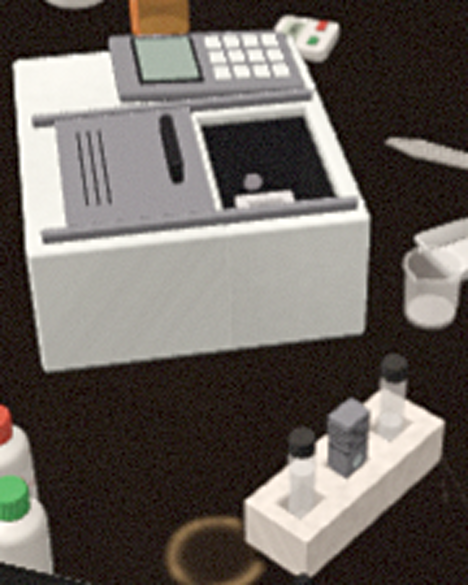

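Run:
```python
from h import *
import pickle
from scipy.optimize import least_squares
D=pickle.load(open('im0.pkl','rb')); T=cam(D['top']); S=cam(D['side'])
tp=lambda p:(np.array(p,float)+.5)/2.7+[200,100]-.5
sp=lambda p:(np.array(p,float)+.5)/2.6+[185,105]-.5
def W(q,P):
    c,s=np.cos(q[2]),np.sin(q[2]); P=np.array(P,float); return np.c_[q[0]+c*P[:,0]-s*P[:,1],q[1]+s*P[:,0]+c*P[:,1],P[:,2]]
def fit(q0,tP,tu,sP,su,name):
    f=lambda q:np.r_[(px(T,W(q,tP))-tp(tu)).ravel(),(px(S,W(q,sP))-sp(su)).ravel()]
    r=least_squares(f,q0,loss='soft_l1'); print(name,r.x.round(4),np.degrees(r.x[2]).round(2)); print(f(r.x).reshape(-1,2).round(1).tolist()); return r.x
h=.114
ph=fit([.56,-.08,.2],[[.12,.14,h],[.12,-.14,h],[-.12,-.14,h],[-.12,.14,h]],[(288,104),(684,36),(753,376),(352,453)],
 [[.12,.14,h],[-.12,.14,h],[-.12,.14,0],[.12,.14,0]],[(26,250),(367,210),(362,332),(45,368)],'phot')
k=.036
rk=fit([.436,.193,.9],[[.07,.025,k],[.07,-.025,k],[-.07,-.025,k],[-.07,.025,k]],[(75,330),(25,382),(168,512),(217,457)][0:1]*1+[(217,457),(168,512),(25,382)] if 0 else [(75,330),(217,457),(168,512),(25,382)],
 [[.07,.025,k]],[(375,385)],'rack?') if 0 else None
# rack x axis: from right-near end (168,512) to left-far end (25,382)
rk=fit([.436,.193,.92],[[.07,-.025,k],[.07,.025,k],[-.07,.025,k],[-.07,-.025,k]],[(75,330),(25,382),(168,512),(217,457)],
 [[.07,.025,k],[-.07,.025,k],[-.07,-.025,k],[.07,.025,0]],[(246,502),(0,0),(443,424),(248,530)][0:1]+[(0,0)]*0+[(0,0)]*0 if 0 else [(246,502),(314,545),(443,424),(310,575)],'x') if 0 else None
f=lambda q:np.r_[(px(T,W(q,[[.07,-.025,k],[.07,.025,k],[-.07,.025,k],[-.07,-.025,k]]))-tp([(75,330),(25,382),(168,512),(217,457)])).ravel()]
r=least_squares(f,[.436,.193,.92]); rk=r.x; print('rack',rk,np.degrees(rk[2]),f(rk).round(1))
print('side of rack corners',(px(S,W(rk,[[.07,-.025,k],[.07,.025,k],[-.07,.025,k],[-.07,-.025,k]]))-[185,105])*2.6)
print('cell top via top',ray(T,tp([(118,420)]),[.078]),'vials',ray(T,tp([(67,378),(162,464)]),[.091]*2))
cc=W(rk,[[0,0,.078],[.045,0,.091],[-.045,0,.091]]);print(cc); print((px(S,cc)-[185,105])*2.6)
for n,P in dict(mouth=[-.0625,.05,.071],).items(): print(n,W(ph,[P]))
print('comp corners px top',(px(T,W(ph,[[-.02,.12,h],[-.02,-.02,h],[-.105,-.02,h],[-.105,.12,h]]))-[200,100])*2.7)
m=W(ph,[[-.0625,.05,.071]]); print('mouth px',(px(T,m)-[200,100])*2.7,(px(S,m)-[185,105])*2.6)
print('mouth seen',ray(T,tp([(455,350)]),[.071]))
b=ray(T,tp([(450,238)]),[.139])[0]; print('bar',b, 'local',W([0,0,-ph[2]],[b-[ph[0],ph[1],0]]))
```

```text
phot [ 0.562  -0.0846  0.1941] 11.12
[[0.1, -0.1], [1.4, -0.9], [2.4, 0.4], [0.9, 0.4], [-0.5, 1.3], [0.9, 2.0], [0.5, 3.0], [-0.9, 4.3]]
rack [0.43632751 0.19265114 0.85191268] 48.811000894684014 [-0.8  0.1  0.7 -0.3  0.6 -0.5 -0.5  0.8]
side of rack corners [[243.04360957 500.84700725]
 [304.10770609 541.66741092]
 [442.04791315 421.24235336]
 [382.41522991 387.48634387]]
cell top via top [[0.43721539 0.19073286 0.078     ]] vials [[0.4657295  0.22501333 0.091     ]
 [0.40789912 0.15890001 0.091     ]]
[[0.43632751 0.19265114 0.078     ]
 [0.46596203 0.2265155  0.091     ]
 [0.40669298 0.15878678 0.091     ]]
[[347.81118594 411.95636495]
 [300.76837211 434.75642583]
 [393.29386304 360.59104254]]
mouth [[ 0.49102113 -0.04763099  0.071     ]]
comp corners px top [[355.13569818 300.37668788]
 [558.73151739 262.91916507]
 [583.19857774 387.09443666]
 [378.77058526 425.54769974]]
mouth px [[459.02811559 346.12997164]] [[265.12878237 202.57113336]]
mouth seen [[ 0.48886136 -0.04419651  0.071     ]]
bar [ 0.55960223 -0.02995995  0.139     ] local [[0.00820157 0.05411337 0.139     ]]
```

Emit:
{"op": "send_rows", "data": {"commands": "0 0 0 -2.6 -1.56 0 8.5;0 0 0 -2.6 -1.56 0 8.5;0 0 0 -2.6 -1.56 0 8.5;0 0 0 -2.6 -1.56 0 8.5;0 0 0 -2.6 -1.56 0 8.5;0 0 0 -2.6 -1.56 0 8.5;0 0 0 -2.6 -1.56 0 8.5;0 0 0 -2.6 -1.56 0 8.5;0 0 0 -2.6 -1.56 0 8.5;0 0 0 -2.6 -1.56 0 8.5;0 0 0 -2.6 -1.56 0 8.5;0 0 0 -2.3 -1.5 0 8.5;0 0 0 0 0 0 8.5"}}

```text
t: 1.18
tcp_pos: [0.4385, 0.1892, 0.2499]
ee_rot: [0.0, 0.225, 0.974, -0.001]
contact_force: [-0.4, 0.4, -0.2]
gripper_width: 0.0851
finger_force: 0.0
```

Emit:
{"op": "send_rows", "data": {"commands": "0 0 -6.2 0 0 0 8.5;0 0 -6.2 0 0 0 8.5;0 0 -6.2 0 0 0 8.5;0 0 -6.2 0 0 0 8.5;0 0 -6.2 0 0 0 8.5;0 0 -6.2 0 0 0 8.5;0 0 -6.2 0 0 0 8.5;0 0 -6.2 0 0 0 8.5;0 0 -6.2 0 0 0 8.5;0 0 -6.2 0 0 0 8.5;0 0 -6.2 0 0 0 8.5;0 0 -6.4 0 0 0 8.5;0 0 0 0 0 0 8.5;0 0 0 0 0 0 8.5"}}

```text
t: 2.35
tcp_pos: [0.4362, 0.1928, 0.2502]
ee_rot: [-0.0, -0.412, 0.911, 0.0]
contact_force: [0.1, 0.1, -0.4]
gripper_width: 0.0849
finger_force: 0.0
```

```bash
cat >> h.py <<'E'
from scipy.spatial.transform import Rotation as R
def to(p,yaw=None,q=None):
    "tool-axis shift in cm to world point p, and tool-z turn making tool y have yaw (deg)"
    s=monitor.get_state(); w,x,y,z=s['ee_rot']; r=R.from_quat([x,y,z,w]); A=r.as_matrix()
    print('t %.1f'%s['t'],'tcp',np.round(s['tcp_pos'],4),'tilt',np.round(A[:2,2],4),'w %.4f'%s['gripper_width'],'F',np.round(s['contact_force'],1))
    if yaw is not None:
        c,n=np.cos(np.radians(yaw)),np.sin(np.radians(yaw)); B=np.c_[[n,-c,0],[c,n,0],[0,0,-1]]
        print('rotvec deg',np.degrees((r.inv()*R.from_matrix(B)).as_rotvec()).round(2))
    print('shift cm',(A.T@(np.array(p)-s['tcp_pos'])*100).round(2))
E
python3 -c "
from h import *
to([.4368,.1917,.074],138.8); print(monitor.get_state()['joint_positions'])"
```

```text
t 2.4 tcp [0.4362 0.1928 0.2502] tilt [-0.0005  0.    ] w 0.0849 F [ 0.1  0.1 -0.4]Traceback (most recent call last):
  File "<string>", line 3, in <module>
    to([.4368,.1917,.074],138.8); print(monitor.get_state()['joint_positions'])
    ~~^^^^^^^^^^^^^^^^^^^^^^^^^^
  File "h.py", line 20, in to
    print('rotvec deg',np.degrees((r.inv()*R.from_matrix(B)).as_rotvec()).round(2))
                                           ~~~~~~~~~~~~~^^^
  File "scipy/spatial/transform/_rotation.pyx", line 1143, in scipy.spatial.transform._rotation.Rotation.from_matrix
ValueError: Non-positive determinant (left-handed or null coordinate frame) in rotation matrix 0: [[ 0.65868946 -0.75241491  0.        ]
 [ 0.75241491  0.65868946  0.        ]
 [ 0.          0.         -1.        ]].
```

```bash
sed -i 's/\[\[n,-c,0\]/[[-n,c,0]/; s/\[\[n,-c,0\],/[[-n,c,0],/; s/np.c_\[\[n,-c,0\]/np.c_[[-n,c,0]/' h.py
python3 -c "
from h import *
to([.4368,.1917,.074],138.8); print(monitor.get_state()['joint_positions'])"
```

```text
t 2.4 tcp [0.4362 0.1928 0.2502] tilt [-0.0005  0.    ] w 0.0849 F [ 0.1  0.1 -0.4]
rotvec deg [ 0.02 -0.02 -0.2 ]
shift cm [ 0.03 -0.12 17.62]
[ 1.67104067e-01  2.52634998e-01  1.49007440e+00  9.92138854e-05
  1.39938067e+00 -2.25199314e+00]
```

Emit:
{"op": "send_rows", "data": {"commands": "0 0 -0.2 0.03 -0.12 2 8.5;0 0 0 0 0 3.1 8.5;0 0 0 0 0 3.1 8.5;0 0 0 0 0 3.1 8.5;0 0 0 0 0 3.1 8.5;0 0 0 0 0 2 6;0 0 0 0 0 1.2 4;0 0 0 0 0 0 4;0 0 0 0 0 0 4;0 0 0 0 0 0 4", "newtons": 25}}

```text
t: 3.18
tcp_pos: [0.4376, 0.1916, 0.0752]
ee_rot: [0.001, -0.414, 0.91, -0.0]
contact_force: [-0.1, 0.8, 0.5]
gripper_width: 0.0405
finger_force: 0.0
```

```bash
python3 -c "
from h import *
to([.4368,.1917,.074],138.8)
d=get_image('side'); cv2.imwrite('pics/s1.png',cv2.resize(d['frame'][200:340,240:420,::-1],None,fx=4,fy=4,interpolation=2))"
```

```text
t 3.2 tcp [0.4376 0.1916 0.0752] tilt [0.0014 0.0002] w 0.0405 F [-0.1  0.8  0.5]
rotvec deg [-0.05  0.06  0.1 ]
shift cm [0.05 0.07 0.12]
```

View pics/s1.png

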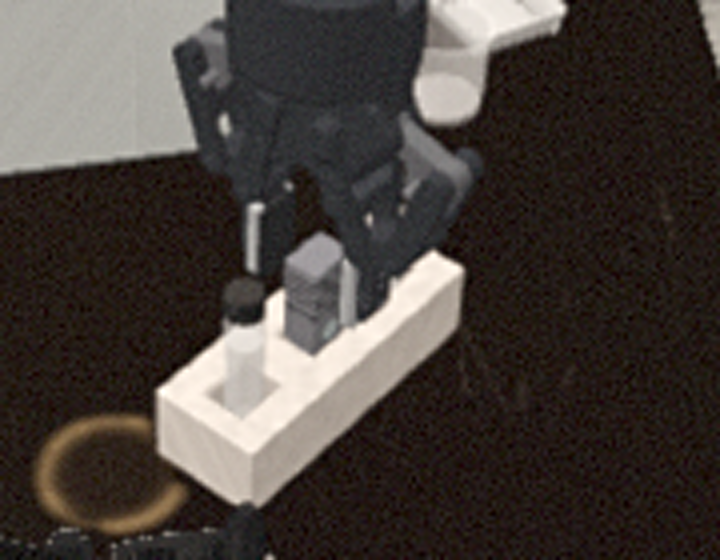

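The fingers straddle the cell's ringed top (cell at 313,275; pads at 255,235 and 345,290). I'll close now.

Emit:
{"op": "send_rows", "data": {"commands": "0 0 0 0 0 0.1 3;0 0 0 0 0 0 2;0 0 0 0 0 0 1;0 0 0 0 0 0 1;0 0 0 0 0 0 1;0 0 0 0 0 0 1;0 0 0 0 0 0 1", "newtons": 25}}

```text
t: 3.82
tcp_pos: [0.4374, 0.1915, 0.0738]
ee_rot: [0.0, -0.414, 0.91, -0.0]
contact_force: [-0.4, -0.2, 6.5]
gripper_width: 0.0153
finger_force: 29.2
```

Emit:
{"op": "send_rows", "data": {"commands": "0 0 0 0 0 0 1;0 0 0 0 0 0 1;0 0 0 0 0 -0.3 1;0 0 0 0 0 -1 1;0 0 0 0 0 -2 1;0 0 0 0 0 -3 1;0 0 0 0 0 -3 1;0 0 0 0 0 -3 1;0 0 0 0 0 -3 1;0 0 0 0 0 -2.3 1;0 0 0 0 0 0 1;0 0 0 0 0 0 1", "newtons": 60}}

```text
t: 4.82
tcp_pos: [0.4372, 0.1915, 0.2499]
ee_rot: [0.001, -0.414, 0.91, -0.0]
contact_force: [-0.3, -0.4, -1.8]
gripper_width: 0.0148
finger_force: 59.0
```

```bash
python3 -c "
from h import *
to([.4895,-.044,.22],101.1)"
```

```text
t 4.8 tcp [0.4372 0.1915 0.2499] tilt [0.0017 0.0003] w 0.0148 F [-0.3 -0.4 -1.8]
rotvec deg [-3.000e-02  9.000e-02  3.787e+01]
shift cm [ 14.33 -19.4    2.99]
```

Emit:
{"op": "send_rows", "data": {"commands": "0 0 0 1.43 -1.94 0 1;0 0 0 1.43 -1.94 0 1;0 0 0 1.43 -1.94 0 1;0 0 0 1.43 -1.94 0 1;0 0 0 1.43 -1.94 0 1;0 0 0 1.43 -1.94 0 1;0 0 0 1.43 -1.94 0 1;0 0 0 1.43 -1.94 0 1;0 0 0 1.43 -1.94 0 1;0 0 0 1.43 -1.94 0 1;0 0 5.4 0 0 0 1;0 0 5.4 0 0 0 1;0 0 5.4 0 0 0 1;0 0 5.4 0 0 0 1;0 0 5.4 0 0 0 1;0 0 5.4 0 0 0 1;0 0 5.4 0 0 0.5 1;0 0 0 0 0 2 1;0 0 0 0 0 0.5 1;0 0 0 0 0 0 1"}}

```text
t: 6.48
tcp_pos: [0.4885, -0.0435, 0.217]
ee_rot: [-0.003, -0.098, 0.995, 0.001]
contact_force: [0.4, -0.1, -0.6]
gripper_width: 0.0151
finger_force: 58.9
```

```bash
python3 -c "
from h import *
to([.4895,-.044,.15],101.1)
d=get_image('side'); cv2.imwrite('pics/s2.png',cv2.resize(d['frame'][90:250,180:360,::-1],None,fx=3.7,fy=3.7,interpolation=2))"
```

```text
t 6.5 tcp [ 0.4885 -0.0435  0.217 ] tilt [-0.0054  0.0019] w 0.0151 F [ 0.4 -0.1 -0.6]
rotvec deg [ 0.16 -0.28  0.1 ]
shift cm [-0.12 -0.09  6.7 ]
```

View pics/s2.png

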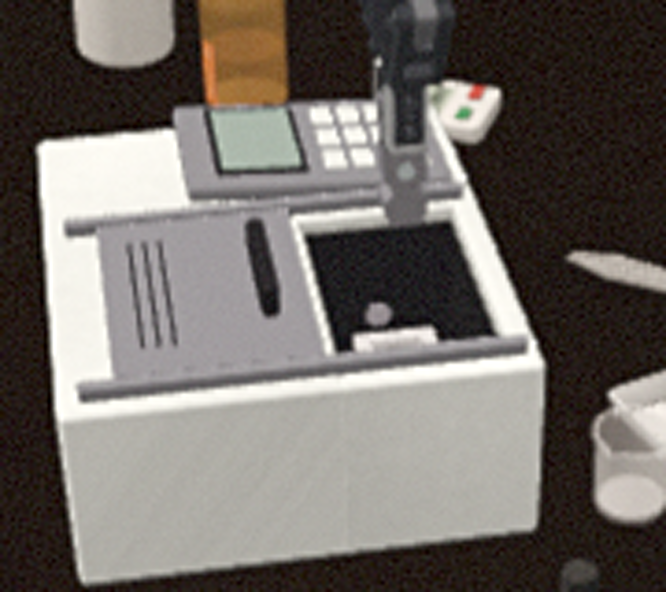

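Cell hangs upright above the compartment's far edge in the picture, as expected from its height (cell at 405,195; holder rim at 395,340). Lower to just above the mouth.

Emit:
{"op": "send_rows", "data": {"commands": "0 0 0.1 -0.12 -0.08 1 1;0 0 0 0 0 2 1;0 0 0 0 0 2 1;0 0 0 0 0 1 1;0 0 0 0 0 0.7 1;0 0 0 0 0 0 1;0 0 0 0 0 0 1"}}

```text
t: 7.12
tcp_pos: [0.4913, -0.0445, 0.1529]
ee_rot: [0.0, -0.097, 0.995, -0.0]
contact_force: [-0.5, -0.6, -0.4]
gripper_width: 0.0148
finger_force: 58.9
```

```bash
python3 -c "
from h import *
to([.4895,-.044,.15],101.1)
d=get_image('side'); a=cv2.resize(d['frame'][115:215,230:330,::-1],None,fx=5,fy=5,interpolation=2)
c=cam(d); print('pred cell-bottom px',px(c,[[.4895,-.044,.087]]),'mouth nominal',px(c,[[.4895,-.044,.071]]))
cv2.imwrite('pics/s3.png',a)"
```

```text
t 7.1 tcp [ 0.4913 -0.0445  0.1529] tilt [ 0.0006 -0.0002] w 0.0148 F [-0.5 -0.6 -0.4]
rotvec deg [-0.02  0.03 -0.02]
shift cm [0.17 0.08 0.29]
pred cell-bottom px [[287.6736594  177.23672361]] mouth nominal [[287.71382348 183.9469969 ]]
```

View pics/s3.png

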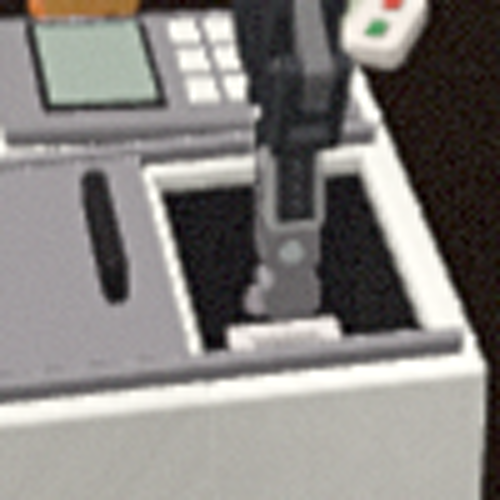

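Cell bottom is at about (288,178) and the holder rim spans x 276–298, so x is aligned. Next I lower slowly by feel.

Emit:
{"op": "send_rows", "data": {"commands": "0 0 0 0.08 0.05 0.4 1;0 0 0 0 0 0.4 1;0 0 0 0 0 0.2 1;0 0 0 0 0 0.2 1;0 0 0 0 0 0.1 1;0 0 0 0 0 0 1"}}

```text
t: 7.67
tcp_pos: [0.49, -0.044, 0.1391]
ee_rot: [-0.0, -0.096, 0.995, 0.0]
contact_force: [0.7, 0.4, -0.6]
gripper_width: 0.0148
finger_force: 58.9
```

Emit:
{"op": "send_rows", "data": {"commands": "0 0 0 0 0 0.1 1;0 0 0 0 0 0.1 1;0 0 0 0 0 0.1 1;0 0 0 0 0 0 1"}}

```text
t: 8.0
tcp_pos: [0.49, -0.044, 0.1361]
ee_rot: [-0.0, -0.096, 0.995, 0.0]
contact_force: [-0.3, 0.1, -0.4]
gripper_width: 0.0151
finger_force: 58.9
```

Emit:
{"op": "send_rows", "data": {"commands": "0 0 0 0 0 0.1 1;0 0 0 0 0 0.1 1;0 0 0 0 0 0.1 1;0 0 0 0 0 0 1"}}

```text
t: 8.33
tcp_pos: [0.49, -0.044, 0.1331]
ee_rot: [-0.0, -0.096, 0.995, 0.0]
contact_force: [-1.1, -0.7, -0.6]
gripper_width: 0.0148
finger_force: 58.9
```

Emit:
{"op": "send_rows", "data": {"commands": "0 0 0 0 0 0.1 1;0 0 0 0 0 0.1 1;0 0 0 0 0 0.1 1;0 0 0 0 0 0 1"}}

```text
t: 8.67
tcp_pos: [0.4903, -0.044, 0.1307]
ee_rot: [0.0, -0.096, 0.995, -0.0]
contact_force: [-0.5, 0.1, 4.8]
gripper_width: 0.0151
finger_force: 59.7
```

Emit:
{"op": "send_rows", "data": {"commands": "0 0 0 0 0 0.1 1;0 0 0 0 0 0.1 1;0 0 0 0 0 0 1"}}

```text
t: 8.92
tcp_pos: [0.4907, -0.044, 0.1303]
ee_rot: [0.001, -0.097, 0.995, -0.0]
contact_force: [-4.1, 2.6, 19.2]
gripper_width: 0.0145
finger_force: 62.0
```

Emit:
{"op": "send_rows", "data": {"commands": "0 0 0 0 0 0.1 1;0 0 0 0 0 0.1 1;0 0 0 0 0 0 1"}}

```text
t: 9.17
tcp_pos: [0.4911, -0.0441, 0.1296]
ee_rot: [0.002, -0.097, 0.995, -0.001]
contact_force: [-6.7, 2.7, 33.0]
gripper_width: 0.0147
finger_force: 63.7
```

```bash
python3 -c "
from h import *
s=monitor.get_state(); print(s['contact_force'],s['torque'],s['tcp_pos'])"
```

```text
[-6.70659913  2.66967639 33.03692928] [0.75438319 1.4794379  0.07147334] [ 0.49108633 -0.04407315  0.12957179]
```

Emit:
{"op": "send_rows", "data": {"commands": "0 0 0 0 0 -0.3 1;0 0 0 0 0 -0.4 1;0 0 0 0 0 0 1;0 0 0 0 0 0 1"}}

```text
t: 9.5
tcp_pos: [0.49, -0.044, 0.1332]
ee_rot: [-0.0, -0.096, 0.995, 0.0]
contact_force: [0.2, 0.7, 0.5]
gripper_width: 0.0153
finger_force: 58.9
```

```bash
python3 -c "
from h import *
s=monitor.get_state(); print(s['contact_force'],s['torque'])
to([.4905,-.044,.14],101.1)
d=get_image('top'); a=cv2.resize(d['frame'][190:270,325:425,::-1],None,fx=7,fy=7,interpolation=2)
c=cam(d); print((px(c,[[.490,-.044,.068],[.490,-.044,.147]])-[325,190])*7)
cv2.imwrite('pics/t4.png',a)"
```

```text
[0.22374782 0.72440787 0.45620731] [0.00468579 0.03478409 0.05021612]
t 9.5 tcp [ 0.49   -0.044   0.1332] tilt [-0.0003  0.0001] w 0.0153 F [0.2 0.7 0.5]
rotvec deg [ 0.01 -0.01 -0.03]
shift cm [-0.05 -0.01 -0.68]
[[299.96632977 271.38129417]
 [350.14873845 260.20835603]]
```

View pics/t4.png

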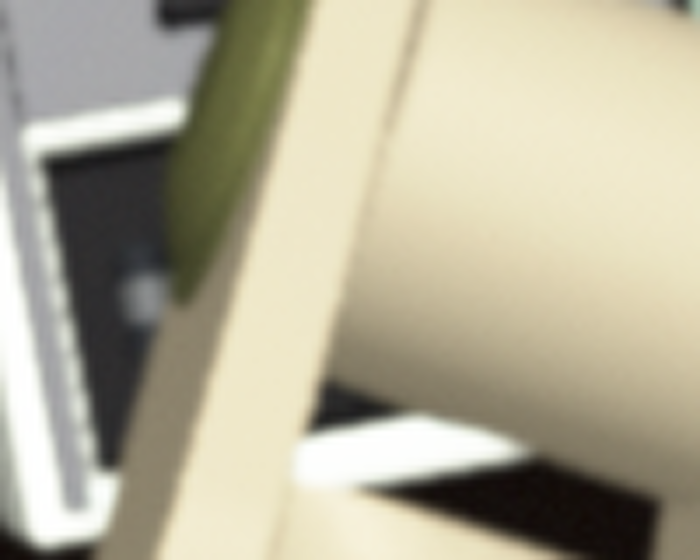

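The arm hides the mouth. The contact moment (Mx positive) puts the obstacle on the cell's +y side, so I'll try towards -y.

Emit:
{"op": "send_rows", "data": {"commands": "0 0 0 0 -0.3 0 1;0 0 0 0 0 0.1 1;0 0 0 0 0 0.1 1;0 0 0 0 0 0.1 1;0 0 0 0 0 0.1 1;0 0 0 0 0 0 1"}}

```text
t: 10.05
tcp_pos: [0.4905, -0.0469, 0.129]
ee_rot: [-0.0, -0.096, 0.995, 0.0]
contact_force: [0.5, 1.0, -0.2]
gripper_width: 0.0148
finger_force: 58.9
```

```bash
python3 -c "
from h import *
s=monitor.get_state(); print(s['contact_force'],s['torque'],s['tcp_pos'])"
```

```text
[ 0.47466641  0.95991841 -0.18412412] [ 0.00216846  0.02781746 -0.02484927] [ 0.49052337 -0.04691185  0.12902262]
```

Emit:
{"op": "send_rows", "data": {"commands": "0 0 0 0 0 0.1 1;0 0 0 0 0 0.1 1;0 0 0 0 0 0.1 1;0 0 0 0 0 0 1"}}

```text
t: 10.38
tcp_pos: [0.4906, -0.0469, 0.1261]
ee_rot: [-0.0, -0.096, 0.995, 0.0]
contact_force: [-0.1, -0.6, -0.8]
gripper_width: 0.0146
finger_force: 58.9
```

Emit:
{"op": "send_rows", "data": {"commands": "0 0 0 0 0 0.1 1;0 0 0 0 0 0.1 1;0 0 0 0 0 0.1 1;0 0 0 0 0 0 1"}}

```text
t: 10.72
tcp_pos: [0.4908, -0.0471, 0.1233]
ee_rot: [0.0, -0.096, 0.995, -0.0]
contact_force: [0.1, -0.4, -0.4]
gripper_width: 0.0152
finger_force: 58.9
```

Emit:
{"op": "send_rows", "data": {"commands": "0 0 0 0 0 0.1 1;0 0 0 0 0 0.1 1;0 0 0 0 0 0.1 1;0 0 0 0 0 0 1"}}

```text
t: 11.05
tcp_pos: [0.4909, -0.0472, 0.1203]
ee_rot: [0.0, -0.096, 0.995, -0.0]
contact_force: [0.1, -3.1, -1.4]
gripper_width: 0.0149
finger_force: 58.9
```

Emit:
{"op": "send_rows", "data": {"commands": "0 0 0 0 -0.06 0 1;0 0 0 0 0 0.1 1;0 0 0 0 0 0.1 1;0 0 0 0 0 0 1"}}

```text
t: 11.38
tcp_pos: [0.4907, -0.0475, 0.1181]
ee_rot: [-0.0, -0.096, 0.995, 0.0]
contact_force: [0.4, -1.7, -0.5]
gripper_width: 0.0147
finger_force: 58.8
```

Emit:
{"op": "send_rows", "data": {"commands": "0 0 0 0 0 0.1 1;0 0 0 0 0 0.1 1;0 0 0 0 0 0 1"}}

```text
t: 11.63
tcp_pos: [0.4907, -0.0475, 0.1161]
ee_rot: [-0.0, -0.096, 0.995, 0.0]
contact_force: [0.2, -1.5, -1.5]
gripper_width: 0.0151
finger_force: 58.8
```

```bash
python3 -c "
from h import *
s=monitor.get_state(); print(s['contact_force'],s['torque']);to([.491,-.047,.0907],101.1)"
```

```text
[ 0.23746796 -1.45607366 -1.45018108] [-4.11588740e-01 -1.00570046e-01  1.89670584e-04]
t 11.6 tcp [ 0.4907 -0.0475  0.1161] tilt [-0.0003  0.0001] w 0.0151 F [ 0.2 -1.5 -1.5]
rotvec deg [ 0.01 -0.01 -0.03]
shift cm [-0.04  0.04  2.54]
```

Emit:
{"op": "send_rows", "data": {"commands": "0 0 0 0 -0.03 0.1 1;0 0 0 0 0 0.1 1;0 0 0 0 0 0 1"}}

```text
t: 11.88
tcp_pos: [0.4906, -0.0477, 0.114]
ee_rot: [-0.0, -0.096, 0.995, 0.0]
contact_force: [0.1, -0.4, -0.9]
gripper_width: 0.0146
finger_force: 58.9
```

Emit:
{"op": "send_rows", "data": {"commands": "0 0 0 0 0 0.1 1;0 0 0 0 0 0.1 1;0 0 0 0 0 0 1"}}

```text
t: 12.13
tcp_pos: [0.4907, -0.0477, 0.1121]
ee_rot: [-0.0, -0.096, 0.995, 0.0]
contact_force: [-0.6, 0.2, -0.9]
gripper_width: 0.0151
finger_force: 58.9
```

Emit:
{"op": "send_rows", "data": {"commands": "0 0 0 0 0 0.1 1;0 0 0 0 0 0.1 1;0 0 0 0 0 0 1"}}

```text
t: 12.38
tcp_pos: [0.4905, -0.0478, 0.1102]
ee_rot: [-0.0, -0.097, 0.995, 0.0]
contact_force: [-2.3, 0.2, 0.7]
gripper_width: 0.0148
finger_force: 59.2
```

Emit:
{"op": "send_rows", "data": {"commands": "0 0 0 0 0 0.1 1;0 0 0 0 0 0.1 1;0 0 0 0 0 0 1"}}

```text
t: 12.63
tcp_pos: [0.4907, -0.0479, 0.1091]
ee_rot: [0.0, -0.097, 0.995, -0.0]
contact_force: [-3.6, -0.7, 10.0]
gripper_width: 0.0147
finger_force: 60.5
```

Emit:
{"op": "send_rows", "data": {"commands": "0 0 0 0 0 0.1 1;0 0 0 0 0 0.1 1;0 0 0 0 0 0 1"}}

```text
t: 12.88
tcp_pos: [0.4907, -0.0481, 0.1072]
ee_rot: [0.0, -0.097, 0.995, -0.0]
contact_force: [-4.2, -1.9, 10.3]
gripper_width: 0.0147
finger_force: 60.6
```

Emit:
{"op": "send_rows", "data": {"commands": "0 0 0 0 0 0.1 1;0 0 0 0 0 0.1 1;0 0 0 0 0 0 1"}}

```text
t: 13.13
tcp_pos: [0.4906, -0.0481, 0.105]
ee_rot: [-0.0, -0.097, 0.995, -0.0]
contact_force: [-3.4, -2.6, 5.3]
gripper_width: 0.0151
finger_force: 59.8
```

Emit:
{"op": "send_rows", "data": {"commands": "0 0 0 0 -0.03 0.1 1;0 0 0 0 0 0.1 1;0 0 0 0 0 0.1 1;0 0 0 0 0 0.1 1;0 0 0 0 0 0 1"}}

```text
t: 13.55
tcp_pos: [0.4906, -0.0483, 0.1007]
ee_rot: [-0.0, -0.097, 0.995, -0.0]
contact_force: [-3.7, -1.9, 3.1]
gripper_width: 0.0151
finger_force: 59.5
```

Emit:
{"op": "send_rows", "data": {"commands": "0 0 0 0 0 0.1 1;0 0 0 0 0 0.1 1;0 0 0 0 0 0.1 1;0 0 0 0 0 0 1"}}

```text
t: 13.88
tcp_pos: [0.4906, -0.0483, 0.0976]
ee_rot: [-0.0, -0.097, 0.995, -0.0]
contact_force: [-3.0, -1.8, 3.7]
gripper_width: 0.015
finger_force: 59.4
```

Emit:
{"op": "send_rows", "data": {"commands": "0 0 0 0 0 0.1 1;0 0 0 0 0 0.1 1;0 0 0 0 0 0 1"}}

```text
t: 14.13
tcp_pos: [0.4905, -0.0482, 0.095]
ee_rot: [-0.001, -0.097, 0.995, 0.0]
contact_force: [-0.7, -0.8, -4.3]
gripper_width: 0.0149
finger_force: 58.5
```

Emit:
{"op": "send_rows", "data": {"commands": "0 0 0 0 0 0.1 1;0 0 0 0 0 0.1 1;0 0 0 0 0 0 1"}}

```text
t: 14.38
tcp_pos: [0.4905, -0.0479, 0.0927]
ee_rot: [-0.001, -0.096, 0.995, 0.0]
contact_force: [-1.1, -1.2, -5.3]
gripper_width: 0.0146
finger_force: 58.5
```

Emit:
{"op": "send_rows", "data": {"commands": "0 0 0 0 0 0.1 1;0 0 0 0 0 0 1"}}

```text
t: 14.55
tcp_pos: [0.4909, -0.048, 0.092]
ee_rot: [-0.0, -0.096, 0.995, 0.0]
contact_force: [-2.3, -0.8, -3.3]
gripper_width: 0.0146
finger_force: 58.7
```

Emit:
{"op": "send_rows", "data": {"commands": "0 0 0 0 0 0.1 1;0 0 0 0 0 0 1"}}

```text
t: 14.72
tcp_pos: [0.4912, -0.0481, 0.0913]
ee_rot: [0.0, -0.096, 0.995, -0.0]
contact_force: [-1.0, -0.2, -1.4]
gripper_width: 0.0146
finger_force: 59.0
```

Emit:
{"op": "send_rows", "data": {"commands": "0 0 0 0 0 0.05 1;0 0 0 0 0 0 1"}}

```text
t: 14.88
tcp_pos: [0.4913, -0.0482, 0.0911]
ee_rot: [0.001, -0.096, 0.995, -0.0]
contact_force: [-0.4, -0.5, -0.5]
gripper_width: 0.0146
finger_force: 59.3
```

Emit:
{"op": "send_rows", "data": {"commands": "0 0 0 0 0 0.05 1;0 0 0 0 0 0 1"}}

```text
t: 15.05
tcp_pos: [0.4913, -0.0482, 0.091]
ee_rot: [0.001, -0.096, 0.995, -0.0]
contact_force: [-1.8, 0.7, 4.9]
gripper_width: 0.0148
finger_force: 60.1
```

Emit:
{"op": "send_rows", "data": {"commands": "0 0 0 0 0 0.05 1;0 0 0 0 0 0 1"}}

```text
t: 15.22
tcp_pos: [0.4914, -0.0482, 0.0909]
ee_rot: [0.001, -0.096, 0.995, -0.0]
contact_force: [-2.6, 1.2, 10.0]
gripper_width: 0.0149
finger_force: 60.8
```

Emit:
{"op": "send_rows", "data": {"commands": "0 0 0 0 0 0.03 1;0 0 0 0 0 0 1;0 0 0 0 0 0 1"}}

```text
t: 15.47
tcp_pos: [0.4914, -0.0482, 0.0909]
ee_rot: [0.001, -0.096, 0.995, -0.0]
contact_force: [-3.2, 1.4, 13.8]
gripper_width: 0.0148
finger_force: 61.2
```

Home: floor reached at TCP 0.0909, 40 mm below the felt mouth, with the click pull felt and a 14 N push. I'll release gently.

Emit:
{"op": "send_rows", "data": {"commands": "0 0 0 0 0 0 1;0 0 0 0 0 0 1;0 0 0 0 0 0 2.2;0 0 0 0 0 0 3;0 0 0 0 0 0 4;0 0 0 0 0 0 4;0 0 0 0 0 0 4", "newtons": 20}}

```text
t: 16.05
tcp_pos: [0.4909, -0.0481, 0.0894]
ee_rot: [-0.0, -0.096, 0.995, 0.0]
contact_force: [0.6, 0.6, -0.0]
gripper_width: 0.0399
finger_force: 0.0
```

Emit:
{"op": "send_rows", "data": {"commands": "0 0 0 0 0 -0.5 4;0 0 0 0 0 -2 4;0 0 0 0 0 -3 4;0 0 0 0 0 -3.5 4;0 0 0 0 0 -2 2;0 0 0 0 0 0 0.2;0 0 0 0 0 0 0.2;0 0 0 0 0 0 0.2"}}

```text
t: 16.72
tcp_pos: [0.4904, -0.048, 0.1988]
ee_rot: [-0.001, -0.096, 0.995, 0.0]
contact_force: [0.2, -1.2, 0.3]
gripper_width: 0.0019
finger_force: 0.0
```

```bash
python3 -c "
from h import *
to([.587,-.0246,.2],101.1)
d=get_image('side'); a=cv2.resize(d['frame'][110:215,230:330,::-1],None,fx=5,fy=5,interpolation=2)
c=cam(d); print((px(c,[[.490,-.048,.095],[.5596,-.03,.139]])-[230,110])*5)
cv2.imwrite('pics/s5.png',a)"
```

```text
t 16.7 tcp [ 0.4904 -0.048   0.1988] tilt [-0.0014  0.0005] w 0.0019 F [ 0.2 -1.2  0.3]
rotvec deg [ 0.04 -0.07 -0.03]
shift cm [-9.93  0.44 -0.13]
[[287.11915387 313.55386001]
 [101.72693202 241.82806833]]
```

View pics/s5.png

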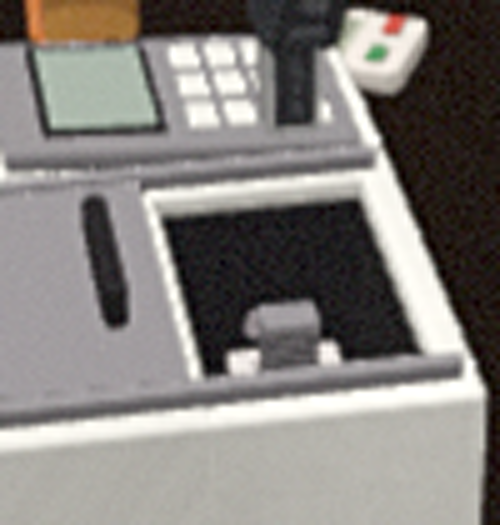

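The cell sits low in the holder (top at 285,315), upright and below deck; the bar middle is at about (103,245), matching the estimate. Next I move behind the bar.

Emit:
{"op": "send_rows", "data": {"commands": "0 0 0 -2 0.1 0 0.2;0 0 0 -2.5 0.1 0 0.2;0 0 0 -2.5 0.1 0 0.2;0 0 0 -2.2 0.1 0 0.2;0 0 0 -0.8 0 0 0.2;0 0 0 0 0 1.5 0.2;0 0 0 0 0 2 0.2;0 0 0 0 0 1 0.2;0 0 0 0 0 0.5 0.2;0 0 0 0 0 0.2 0.2;0 0 0 0 0 0 0.2"}}

```text
t: 17.68
tcp_pos: [0.5881, -0.0251, 0.1476]
ee_rot: [-0.0, -0.096, 0.995, 0.0]
contact_force: [-0.3, -0.0, -0.0]
gripper_width: 0.0017
finger_force: 0.0
```

```bash
python3 -c "
from h import *
to([.5596,-.030,.146],101.1)"
```

```text
t 17.7 tcp [ 0.5881 -0.0251  0.1476] tilt [-0.0003  0.    ] w 0.0017 F [-0.3 -0.  -0. ]
rotvec deg [ 0.01 -0.02 -0.04]
shift cm [2.89 0.07 0.16]
```

Emit:
{"op": "send_rows", "data": {"commands": "0 0 0 0.5 0 0 0.2;0 0 0 0.5 0 0 0.2;0 0 0 0.5 0 0 0.2;0 0 0 0.5 0 0 0.2;0 0 0 0.5 0 0 0.2;0 0 0 0.5 0 0 0.2"}}

```text
t: 18.18
tcp_pos: [0.5585, -0.0309, 0.148]
ee_rot: [0.001, -0.096, 0.995, -0.0]
contact_force: [1.9, 0.4, 1.0]
gripper_width: 0.0025
finger_force: 0.9
```

Emit:
{"op": "send_rows", "data": {"commands": "0 0 0 0.7 0 0 0.2;0 0 0 0.7 0 0 0.2;0 0 0 0.7 0 0 0.2;0 0 0 0.7 0 0 0.2;0 0 0 0.7 0 0 0.2;0 0 0 0.7 0 0 0.2;0 0 0 0.7 0 0 0.2;0 0 0 0.7 0 0 0.2;0 0 0 0.7 0 0 0.2;0 0 0 0.7 0 0 0.2;0 0 0 0 0 0 0.2"}}

```text
t: 19.1
tcp_pos: [0.4887, -0.0442, 0.1474]
ee_rot: [-0.001, -0.096, 0.995, 0.0]
contact_force: [0.4, -0.5, -0.5]
gripper_width: 0.0023
finger_force: 0.0
```

Emit:
{"op": "send_rows", "data": {"commands": "0 0 0 0.3 0 0 0.2;0 0 0 0.2 0 0 0.2;0 0 0 0 0 0 0.2"}}

```text
t: 19.35
tcp_pos: [0.4849, -0.0451, 0.1474]
ee_rot: [-0.0, -0.096, 0.995, 0.0]
contact_force: [-0.4, -0.6, -0.2]
gripper_width: 0.0021
finger_force: 0.0
```

Emit:
{"op": "send_rows", "data": {"commands": "0 0 0 0.2 0 0 0.2;0 0 0 0.2 0 0 0.2;0 0 0 0 0 0 0.2"}}

```text
t: 19.6
tcp_pos: [0.481, -0.0459, 0.1474]
ee_rot: [-0.0, -0.096, 0.995, 0.0]
contact_force: [-0.0, 1.0, 1.2]
gripper_width: 0.002
finger_force: 0.0
```

Emit:
{"op": "send_rows", "data": {"commands": "0 0 0 0.2 0 0 0.2;0 0 0 0.1 0 0 0.2;0 0 0 0 0 0 0.2"}}

```text
t: 19.85
tcp_pos: [0.4784, -0.0465, 0.1475]
ee_rot: [0.0, -0.096, 0.995, 0.0]
contact_force: [2.7, 0.2, -1.3]
gripper_width: 0.0021
finger_force: 1.2
```

Emit:
{"op": "send_rows", "data": {"commands": "0 0 0 0.1 0 0 0.2;0 0 0 0.1 0 0 0.2;0 0 0 0 0 0 0.2"}}

```text
t: 20.1
tcp_pos: [0.4782, -0.0466, 0.1477]
ee_rot: [0.003, -0.096, 0.995, 0.0]
contact_force: [12.4, 4.6, -6.3]
gripper_width: 0.0017
finger_force: 6.1
```

Emit:
{"op": "send_rows", "data": {"commands": "0 0 0 0.1 0 0 0.2;0 0 0 0.1 0 0 0.2;0 0 0 0 0 0 0.2"}}

```text
t: 20.35
tcp_pos: [0.478, -0.0467, 0.1478]
ee_rot: [0.005, -0.096, 0.995, 0.0]
contact_force: [20.3, 7.5, -11.9]
gripper_width: 0.0021
finger_force: 11.0
```

Emit:
{"op": "send_rows", "data": {"commands": "0 0 0 -0.4 0 0 0.2;0 0 0 -0.8 0 0 0.2;0 0 0 0 0 -1 0.2;0 0 0 0 0 -3 0.2;0 0 0 0 0 -4 0.2;0 0 0 -2 0 -3 0.2;0 0 0 -3 0 0 0.2;0 0 0 -2 0 0 0.2;0 0 0 0 0 0 0.2"}}

```text
t: 21.1
tcp_pos: [0.5573, -0.0311, 0.2572]
ee_rot: [0.0, -0.097, 0.995, -0.0]
contact_force: [-0.2, 0.3, -0.5]
gripper_width: 0.0022
finger_force: 0.0
```

```bash
python3 -c "
from h import *
d=get_image('side'); a=cv2.resize(d['frame'][100:330,190:360,::-1],None,fx=2.6,fy=2.6,interpolation=2)
c=cam(d); print((px(c,[[.5596-.0981,-.03-.0193,.139]])-[190,100])*2.6, monitor.get_state()['contact_force'])
cv2.imwrite('pics/s6.png',a)"
```

```text
[[291.7092742  138.06544012]] [-0.46512642 -0.28558369  0.1133528 ]
```

View pics/s6.png

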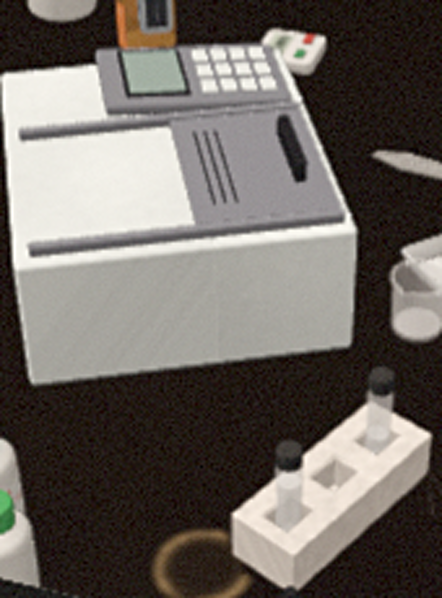

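The cover is fully shut over the compartment, with its bar at (291,148) against a predicted (292,138). Both vials stand in the rack at (289,490) and (380,410), and the middle pocket is empty.

```bash
python3 -c "
from bench import order
print(order.finish_job())"
```

```text
the job is handed in; nothing more can be done
None
```

The cell is clicked in and sitting on the well floor, the light cover is fully shut over it, both vials still stand in the rack, and the job was handed in at about 21 s; during the search for the mouth, one probe pressed the cell on the holder's rim with about 33 N, before the final seating push of about 14 N on the floor.

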